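Load seed boxes into the spring-loaded magazine

ROBOT

A 6-joint arm with a two-finger parallel gripper is mounted at the origin on the work surface. World frame = base frame: x ahead of the robot, y to its left, z up, the work surface at z = 0. Lengths are in mm, angles in rad, forces in N, time in s.
With the tool pointing down it reaches from about 350 to 975 mm from the base axis. Payload 7.1 kg.
Tool frame: the origin (TCP) lies between the finger pads; the fingertips stand 19 mm ahead of it and the grasp point (between the pads) is the TCP (ctrl.tcp_to_tips is the distance from the TCP to the fingertips, in mm); z points along the fingers, y is the line along which they close (so a half turn about z gives the same grasp; the last joint's range is limited). The gripper opens to 88 mm and grips with 3 to 60 N. Pads are 20 mm wide; open, the fingers measure 115 mm over their backs; the gripper's body (75 mm by 178 mm) begins 61 mm behind the grasp point.
Start: joints at [-1.204, 0.423, 1.63, -0, 1.089, -0.019], TCP at [235.204, -579.037, 241.675] pointing down, gripper open.
Joint ranges: [-3, 3], [-0.9, 2.11], [0.09, 2.58], [-1.31, 4.45], [0.11, 2.69], [-2.54, 2.54]. Speed limits (rad/s): [2.39, 2.39, 3.01, 3.14, 3.14, 3.14].

INTERFACE

Orientations are given as a rotation vector (axis times angle).
In Python, from workcell import status, optics, ctrl gives the robot as it stands. The module is installed in compiled form; this text tells all that it offers.
- The arm moves only by the shell command python3 -m inch 'ROWS'. ROWS is JSON, a list that holds one entry, the list of rows, each a list of 7 numbers: the shift along the tool's x, y, z in mm, then the turn, a rotation vector about the tool's x, y, z in rad, then the opening in per cent of the stroke, from 0 (shut) to 100 (fully open). A call has 1 to 20 rows; each row is the pose to reach, as a shift and turn from the pose commanded when the call began, along the tool's axes at that moment; what a row does not reach only later rows make up. A row lasts 1/10 s, in which the tool goes at most 50 mm and 8.59 degrees, less where a joint would pass 70% of its speed; a pose out of reach is approached as far as the arm can. A call with a gripper value outside its range is refused whole. The fingers move at their own pace and stop on an object; the grip force is fixed at half the most. Time passes only in rows, so rows that repeat a pose let the fingers close. It gives the time, the measured TCP pose, the force, the opening and the grip force at its end, in the units of the state.
- status.get_obs(): the state, without advancing time (a new reading comes with each control period).
- optics.get_image(name): name is "scene" or "top" or "wrist"; returns a dict with "frame" (480x640x3 uint8, red, green, blue), "fx", "fy", "cx", "cy" (pixels), "rvec" (rotation vector, rad) and "tvec" (3), from world to camera coordinates, as OpenCV has them; the wrist camera has in their place "hand_eye" (4x4, takes a point from camera to tool coordinates, whose origin is the TCP and whose axes are the flange's). Camera axes: x right, y down, z forward; pixel columns grow to the right and rows downward; lengths in mm; the calibration is good to about 2 mm. A picture is of the moment at which its call begins: read the wrist's pose just before it. There is no depth.
- ctrl.close_job(): hands the job in; it is judged then, once.
The state is a dict: "t": time; "qpos": joint angles; "qvel": joint speeds; "joint_torque": joint torques, N m; "ee_pos": TCP position; "orientation": TCP orientation; "ft_force": force on the tool from outside, world axes, zero at the start; "moment": the same for the moment, N m; "width": finger opening in mm; "grasp_force": force on a finger pad.
Only numpy, scipy, OpenCV 4.12 (cv2) and the standard library are available. Lean on these libraries where they do the work, as an engineer would, in place of code of your own. Each camera call takes 0.05 s, during which the arm holds its last target. There are 200 camera calls.

TASK

Load the seed magazine: set the yellow-lidded seed box on it and press it down, lid up, until both orange catches snap back over it and hold it down, then do the same with the blue-lidded box on top of the yellow one. Leave the green-lidded box and everything else on the bench where they are, and let go when both boxes are held by the catches.

Things in the scene. Friction and masses are not known exactly. Their poses are not given: they have to be found in the camera images.
- dispenser: Magazine fixed on the bench, base 110 (x) by 170 (y) by 12 mm; origin at the centre of its underside, the well's axis. Four corner guides leave 54 (x) by 74 mm (y): straight up to 108 mm, flared to 118. A box goes in with its 70 mm side along y, either way round. The x sides are open between the guides (54 mm), for fingers closing along x. Blue catch housings at both y ends, 102 mm high.
- platform (a joint): Downward travel (m) of the white sprung platform: 0 = empty, its top 83 mm above the bench; stop at 0.054. Spring 3 N + 0.12 N per mm. About 0.022 with one box under the catches, 0.046 with two. Springs back up if let go before the catches are over the box. A box takes about 6 to 12 N, pressed at the middle of its lid, to go home.
- platform_top (a point): Centre of the upper face of the white platform (48 by 66 mm); axes parallel to the dispenser's.
- catch_left (a joint): Orange sprung catch at the dispenser's +y end, outward travel (m): 0 = in, to 0.009 out; 24 mm wide, tip 30 mm from the axis. Flat underside 85 mm above the bench, tip 3 mm thick, then a slope of 60 deg out and up to 102 mm: a box set in the well rests on both slopes, its underside at about 97 mm; pressed, it pushes them aside. They snap back when its top is 1 to 4 mm below 85 mm.
- catch_right (a joint): The same catch at the dispenser's -y end: 0 = sprung in, up to 0.009 pushed out.
- yellow_box: First seed box: grey plastic box with a yellow lid, 50 mm (own x) by 70 mm (own y) by 24 mm high, about 120 g, standing loose on the bench, lid up. Origin at the centre of its underside. 
- blue_box: Second seed box: grey plastic box with a blue lid, 50 mm (own x) by 70 mm (own y) by 24 mm high, about 120 g, standing loose on the bench, lid up. Origin at the centre of its underside. 
- green_box: Not to be used: seed box: grey plastic box with a green lid, 50 mm (own x) by 70 mm (own y) by 24 mm high, about 120 g, standing loose on the bench, lid up. Origin at the centre of its underside. 
- seed_jar: Bystander: closed jar, 60 mm in diameter, 110 mm high. Origin at the centre of its underside.
- mug: Bystander: blue mug, 80 mm in diameter, 90 mm high, handle to own +y. Origin at the centre of its underside.
- stamp: Bystander: dark wooden hand stamp, 36 mm in diameter, 77 mm high. Origin at the centre of its underside.
- brush: Bystander: brush 170 mm long, lying along own x. Origin under its middle.
- sorting_dish: Bystander: shallow aluminium dish, 100 mm in diameter, 20 mm high. Origin at the centre of its underside.

How it is judged (in metres and radians):
On the way, in this order (a step that is already met when the one before it is completed fails the run):
1. the yellow-lidded box is on the platform, pressed down, with both catches snapped over it (x of yellow_box in the frame of platform_top between -0.006 and 0.006 m and y of yellow_box in the frame of platform_top between -0.006 and 0.006 m and z of yellow_box in the frame of platform_top between -0.004 and 0.004 m and angle between yellow_box's own z axis and vertical below 0.1 rad and value of joint each of catch_left, catch_right below 0.0025 m and value of joint platform between 0.018 and 0.031 m), for 0.2 s.
2. the blue-lidded box is on the yellow one, pressed down, with both catches snapped over it (x of yellow_box in the frame of platform_top between -0.006 and 0.006 m and y of yellow_box in the frame of platform_top between -0.006 and 0.006 m and z of yellow_box in the frame of platform_top between -0.004 and 0.004 m and angle between each of yellow_box, blue_box's own z axis and vertical below 0.1 rad and x of blue_box in the frame of platform_top between -0.006 and 0.006 m and y of blue_box in the frame of platform_top between -0.006 and 0.006 m and z of blue_box in the frame of platform_top between 0.02 and 0.028 m and value of joint each of catch_left, catch_right below 0.0025 m and value of joint platform between 0.042 and 0.0535 m), for 0.2 s.
At the end, for the whole second after the job is handed in: Yellow-lidded box on the platform, blue-lidded box on it, lids up, level within 0.1 rad, within 6 mm of the well's axis and 4 mm of stacked height; both catches within 2.5 mm of fully in; platform 42 to 53.5 mm down; both boxes at rest (all of step 2 and linear speed of each of yellow_box, blue_box below 0.01 m/s); the robot touches nothing.
It fails at once if the green-lidded box is moved by more than 20 mm (distance of green_box from where it was at the start of the episode above 0.02 m).
It fails at once if the jar, mug, stamp, brush or dish is moved by more than 30 mm (distance of any of seed_jar, mug, stamp, brush, sorting_dish from where it was at the start of the episode above 0.03 m).
It also fails if it takes over 72 s, if anything falls off the work surface, if the arm or the gripper's body presses on something with over 40 N, if the wrist force passes 120 N, or if a joint passes its speed limit or range.

## Working session

There is one attempt and no reset: what is moved stays moved. The work goes in short steps, Python scripts to look and compute and a shell command to move; the robot and the scene stay as the last step left them, time stands still between calls to the robot, and variables do not carry over. Pictures are saved under pics/ and viewed, at most 10 in all, crops included, and the job is handed in when it is done.

```bash
mkdir -p pics; ls
python3 - <<'E'
from workcell import status, optics
import cv2,pickle
d={}
for n in("scene","top"):
    im=optics.get_image(n); d[n]=im
    cv2.imwrite(f"pics/{n}0.png",im["frame"][:,:,::-1])
    print(n,{k:im[k] for k in im if k!="frame"})
pickle.dump(d,open("im0.pkl","wb"))
print(status.get_obs())
E
```

```text
pics
scene {'fx': 442.216446089487, 'fy': 442.216446089487, 'cx': 319.45883162472734, 'cy': 244.655448911872, 'rvec': array([ 0.94750292,  2.49611932, -1.06173217]), 'tvec': array([ 364.14343467, -181.96144425, 1344.15784189])}
top {'fx': 471.2495391984836, 'fy': 471.2495391984836, 'cx': 319.11232865026085, 'cy': 240.00613546216334, 'rvec': array([ 2.1465131 , -2.16007741,  0.16260355]), 'tvec': array([  12.48280242,  514.27740755, 1097.56287094])}
{'t': 0.1, 'qpos': array([-1.20397098e+00,  4.23805803e-01,  1.63058846e+00, -2.96508051e-05,
        1.08860587e+00, -1.90213795e-02]), 'qvel': array([-0.00053514, -0.00146004, -0.00340289,  0.00112101, -0.00074123,
       -0.00114218]), 'joint_torque': array([ 3.19291412e-04, -5.45612025e+01, -2.74323893e+01,  6.45062048e-02,
        1.88749441e-02, -3.79151243e-05]), 'ee_pos': array([ 235.05048289, -578.60913716,  240.96344292]), 'orientation': array([-3.08194938e+00, -6.02090203e-01,  4.22979980e-04]), 'ft_force': array([0.15443433, 0.67883041, 0.16630607]), 'moment': array([0.01634996, 0.02771686, 0.01927956]), 'grasp_force': 0.0, 'width': 87.42078894994746}
```

View pics/top0.png

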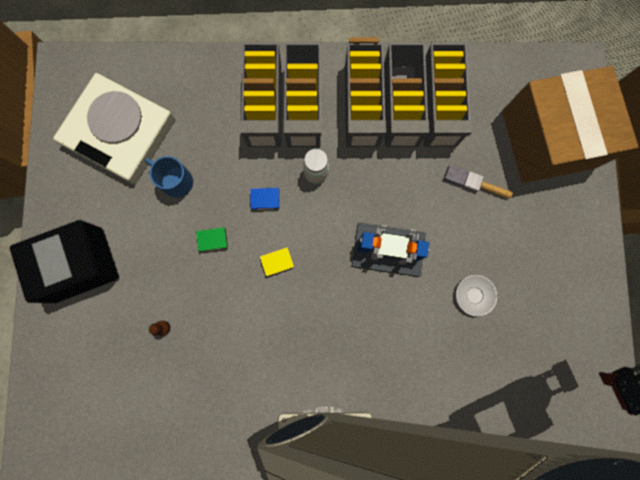

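View pics/scene0.png

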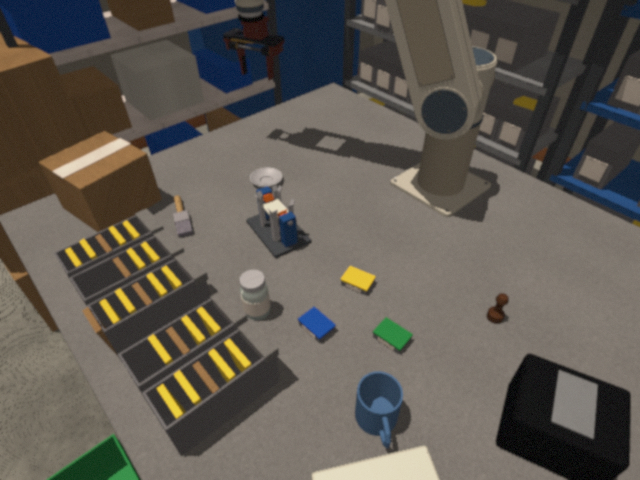

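The top view shows the yellow box at (277,262), the blue box at (265,199), the green box at (212,239) and the dispenser at (393,246), with its orange catches at about (376,243) and (412,248). Next I'll measure them.

```bash
cat > h.py <<'E'
import numpy as np,cv2
from scipy.spatial.transform import Rotation as R
def ray(im,px,ee=None):
    K=np.array([[im["fx"],0,im["cx"]],[0,im["fy"],im["cy"]],[0,0,1]])
    d=np.linalg.solve(K,np.c_[np.atleast_2d(px),np.ones(len(np.atleast_2d(px)))].T).T
    if "rvec" in im and im["rvec"] is not None:
        r=R.from_rotvec(im["rvec"]).inv(); return r.apply(-np.array(im["tvec"])),r.apply(d)
    H=np.array(im["hand_eye"]); r=R.from_rotvec(ee[1])
    return ee[0]+r.apply(H[:3,3]), r.apply(d@H[:3,:3].T)
def onz(im,px,z,ee=None):
    o,d=ray(im,px,ee); return (o+d*((z-o[2])/d[:,2])[:,None])
def blobs(im,name,amin=30):
    hsv=cv2.cvtColor(im["frame"],cv2.COLOR_RGB2HSV)
    lo,hi={"yellow":((22,150,120),(34,255,255)),"blue":((100,150,60),(125,255,255)),"green":((50,150,50),(75,255,255)),"orange":((4,190,140),(17,255,255)),"white":((0,0,190),(179,60,255))}[name]
    m=cv2.inRange(hsv,lo,hi); c,_=cv2.findContours(m,cv2.RETR_EXTERNAL,cv2.CHAIN_APPROX_NONE)
    return sorted([x for x in c if cv2.contourArea(x)>amin],key=cv2.contourArea,reverse=True)
def rect(im,c,z,ee=None):
    P=onz(im,c[:,0,:].astype(float),z,ee)[:,:2]
    (cx,cy),(w,h),a=cv2.minAreaRect(P.astype(np.float32))
    if w<h: a+=90; w,h=h,w   # a = direction of long side
    return np.round([cx,cy,w,h,(a+90)%180-90],1)
E
python3 - <<'E'
import pickle;from h import *
d=pickle.load(open("im0.pkl","rb"))
for n in d:
  for col,z in(("yellow",24),("green",24),("blue",24),("blue",102),("orange",95),("white",83)):
    print(n,col,z)
    for c in blobs(d[n],col):
        px=c[:,0].mean(0); r=rect(d[n],c,z)
        if r[2]<150 and abs(r[1])<500 and 200<r[0]<900: print("  ",px.round(),r)
E
```

```text
scene yellow 24
   [358. 278.] [467.1 116.9  70.6  52.7 -71.4]
   [221. 364.] [832.6  96.6  82.   18.3  90. ]
   [237. 354.] [795.1  96.6  82.3  19.1  88.7]
   [193. 329.] [831.9 -15.9  81.8  18.3  88.6]
   [208. 320.] [795.5 -15.8  81.8  19.1  89.7]
   [156. 284.] [ 832.2 -185.4   82.4   18.1   90. ]
   [171. 276.] [ 795.  -184.7   81.    18.7   89.1]
   [135. 258.] [ 831.9 -299.3   86.    17.8   90. ]
   [150. 251.] [ 794.3 -297.2   80.8   19.    87.7]
   [117. 235.] [ 831.5 -413.6   87.    18.    89.5]
   [131. 229.] [ 794.8 -408.6   82.2   18.6   88.5]
scene green 24
   [393. 334.] [522.4 276.8  66.4  47.  -83.7]
scene blue 24
   [316. 322.] [623.9 148.   69.   47.5 -88. ]
   [285. 227.] [ 486.6 -142.6  119.4   33.9   38.7]
scene blue 102
   [316. 322.] [660.2 191.4  62.1  42.8 -88. ]
   [285. 227.] [536.6 -70.4 107.5  30.6  38.7]
scene orange 95
   [268. 197.] [ 489.9 -196.7   25.7   20.8   53.8]
scene white 83
   [274. 206.] [ 493.6 -167.8   45.2   44.5   83.1]
   [270. 172.] [ 408.2 -300.4   35.6   28.4   81.4]
top yellow 24
   [276. 261.] [464.2 112.7  70.8  50.7 -71.7]
   [2
[... 562 characters left out ...]
e 24
   [264. 198.] [621.5 143.7  69.9  49.1 -87.5]
   [367. 241.] [ 515.  -107.3   39.2   27.7   -6. ]
   [422. 249.] [ 493.6 -241.6   38.2   25.    -8.4]
top blue 102
   [264. 198.] [603.2 135.3  65.1  45.7 -87.5]
   [367. 241.] [504.  -98.5  36.5  25.8  -6. ]
   [422. 249.] [ 484.1 -223.6   35.6   23.2   -8.4]
top orange 95
   [413. 247.] [ 488.4 -203.4   23.5   15.3  -11.3]
   [377. 242.] [ 500.8 -122.1   23.1   13.7   -1.3]
top white 83
   [393. 246.] [ 495.1 -161.    64.9   48.2   80.9]
   [316. 159.] [699.9  16.9  49.7  46.5  89.8]
   [474. 295.] [ 378.6 -342.2   31.9   31.1   24.3]
   [474. 181.] [ 647.6 -355.4   31.8   30.3  -20.6]
   [479. 303.] [ 360.3 -353.2   43.1   18.2  -58.7]
```

```bash
cat >> h.py <<'E'
def plan(x,y,z,ydeg):
    """shift/turn in current tool axes to bring TCP to x,y,z pointing down, tool y along world dir ydeg (mod 180)"""
    from workcell import status
    o=status.get_obs(); r0=R.from_rotvec(o["orientation"]); best=None
    for a in(ydeg,ydeg+180):
        ty=np.array([np.cos(np.radians(a)),np.sin(np.radians(a)),0]); tz=np.array([0,0,-1.]); tx=np.cross(ty,tz)
        w=(r0.inv()*R.from_matrix(np.c_[tx,ty,tz])).as_rotvec()
        q6=o["qpos"][5]
        if best is None or np.linalg.norm(w)<np.linalg.norm(best): best=w
    s=r0.inv().apply(np.array([x,y,z])-o["ee_pos"])
    print("at",o["ee_pos"].round(1),"q6",o["qpos"][5].round(2),"t",round(o["t"],2),"F",o["ft_force"].round(1),"w",round(o["width"],1))
    print("shift",s.round(1),"turn",best.round(3),"rows",round(max(np.linalg.norm(s)/50,np.degrees(np.linalg.norm(best))/8.59),1))
E
python3 - <<'E'
from h import *; from workcell import optics
print(np.array(optics.get_image("wrist")["hand_eye"]).round(3))
plan(495,-161,300,-9); plan(465,114,250,18.5)
E
```

```text
[[ 1.00000e-03 -9.54000e-01 -2.99000e-01  8.42600e+01]
 [ 1.00000e+00  1.00000e-03  1.00000e-03  1.11000e-01]
 [-0.00000e+00 -2.99000e-01  9.54000e-01 -1.42642e+02]
 [ 0.00000e+00  0.00000e+00  0.00000e+00  1.00000e+00]]
at [ 235.  -578.7  241.1] q6 -0.02 t 0.15 F [ 0.7  0.6 -1.1] w 88.1
shift [ 398.  -289.2  -58.6] turn [-1.000e-03 -1.000e-03 -1.028e+00] rows 9.9
at [ 235.  -578.7  241.1] q6 -0.02 t 0.15 F [ 0.7  0.6 -1.1] w 88.1
shift [ 473.7 -555.3   -8.3] turn [-1.000e-03 -1.000e-03 -1.508e+00] rows 14.6
```

```bash
python3 -m inch '[[[398,-289,-59,0,0,-1.028,100],[398,-289,-59,0,0,-1.028,100],[398,-289,-59,0,0,-1.028,100],[398,-289,-59,0,0,-1.028,100],[398,-289,-59,0,0,-1.028,100],[398,-289,-59,0,0,-1.028,100],[398,-289,-59,0,0,-1.028,100],[398,-289,-59,0,0,-1.028,100],[398,-289,-59,0,0,-1.028,100],[398,-289,-59,0,0,-1.028,100],[398,-289,-59,0,0,-1.028,100],[398,-289,-59,0,0,-1.028,100],[398,-289,-59,0,0,-1.028,100],[398,-289,-59,0,0,-1.028,100],[398,-289,-59,0,0,-1.028,100],[398,-289,-59,0,0,-1.028,100]]]'
cat > w.py <<'E'
import sys,pickle;from h import *;from workcell import status,optics
o=status.get_obs(); ee=(o["ee_pos"],o["orientation"]); im=optics.get_image("wrist")
cv2.imwrite(f"pics/{sys.argv[1]}.png",im["frame"][:,:,::-1]); pickle.dump((im,ee),open(sys.argv[1]+".pkl","wb"))
print(ee,o["qpos"].round(2))
for a in sys.argv[2:]:
    col,z=a.split(":")
    for c in blobs(im,col,150)[:4]: print(a,c[:,0].mean(0).round(),rect(im,c,float(z),ee))
E
python3 w.py w1 blue:102 orange:95 white:83
```

```text
t: 1.75
ee_pos: [494.8, -162.3, 300.6]
orientation: [-2.39, -2.038, 0.0]
ft_force: [-0.5, 0.4, -1.1]
width: 88.0
grasp_force: 0.0
(array([ 494.76590441, -162.33226837,  300.55855976]), array([-2.39022306e+00, -2.03838375e+00,  3.02898810e-04])) [-0.34  0.2   1.8  -0.    1.14 -0.18]
blue:102 [312. 142.] [505.  -96.8  31.7  25.   -9. ]
white:83 [319. 215.] [ 497.  -159.4   64.3   47.1   81. ]
white:83 [239. 385.] [ 389.6 -328.2   35.5   31.2   -9. ]
```

View pics/w1.png

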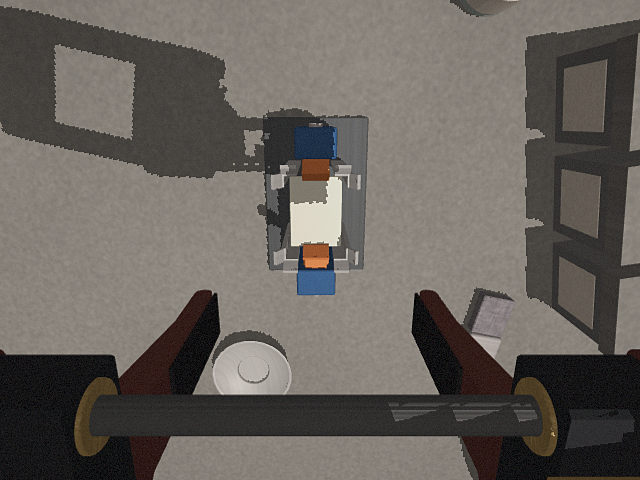

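The wrist view shows the dispenser straight on. The base corners are at about (265,116), (368,116), (269,270) and (365,270), and the inner ends of the catches are at rows 180 and 244. I'll cross-check these against the known sizes.

Run:
```python
import pickle;from h import *
im,ee=pickle.load(open("w1.pkl","rb"))
P=onz(im,[[265,116],[368,116],[365,270],[269,270]],12,ee)[:,:2]
print(P.round(1),P.mean(0),[np.linalg.norm(P[i]-P[i-1]).round(1) for i in range(4)])
hsv=cv2.cvtColor(im["frame"],cv2.COLOR_RGB2HSV)
m=cv2.inRange(hsv,(4,150,50),(17,255,255)); m[300:]=0
for c in cv2.findContours(m,0,1)[0]:
    if cv2.contourArea(c)>100: print("orange",cv2.boundingRect(c))
m=cv2.inRange(hsv,(100,120,40),(125,255,255)); m[320:]=0
for c in cv2.findContours(m,0,1)[0]:
    if cv2.contourArea(c)>100: print("blue",cv2.boundingRect(c))
u=np.array([np.cos(np.radians(81)),np.sin(np.radians(81))])
for px,z in(([316,181],88),([316,243],88),([316,293.5],102),([316,126],102)):
    p=onz(im,[px],z,ee)[0]; print(px,z,p.round(1),"along y rel (495,-161):",((p[:2]-[495,-161])@u).round(1))
plan(465,114,150,18.5)
```

```text
[[ 458.9  -66.9]
 [ 564.   -83.6]
 [ 540.6 -252.1]
 [ 430.4 -234.6]] [ 498.47600478 -159.30131058] [np.float64(170.1), np.float64(106.5), np.float64(170.1), np.float64(111.5)]
orange (303, 244, 26, 24)
orange (302, 159, 28, 22)
blue (297, 247, 38, 48)
blue (294, 126, 43, 33)
[316, 181] 88 [ 502.1 -130.6   88. ] along y rel (495,-161): 31.2
[316, 243] 88 [ 493.  -187.8   88. ] along y rel (495,-161): -26.7
[316, 293.5] 102 [ 485.9 -232.4  102. ] along y rel (495,-161): -71.9
[316, 126] 102 [509.4 -84.  102. ] along y rel (495,-161): 78.3
at [ 494.9 -162.2  300.6] q6 -0.18 t 1.8 F [ 0.3 -0.9  1. ] w 87.9
shift [268.  -73.  150.6] turn [-0.    -0.    -0.481] rows 6.3
```

```bash
python3 -c "
import cv2
i=cv2.imread('pics/w1.png')[105:305,240:400]; cv2.imwrite('pics/w1c.png',cv2.resize(i,None,fx=3,fy=3,interpolation=0)[:600])"
```

```text
(no output)
```

View pics/w1c.png

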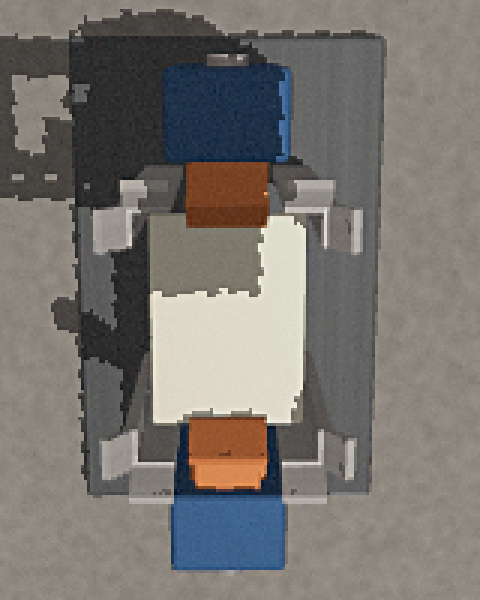

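The crop confirms the well. The wrist view puts the axis at about (497.4, -158.8), with the long axis at 81°. I'm moving above the yellow box to look.

```bash
python3 -m inch '[[[268,-73,0,0,0,-0.481,100],[268,-73,0,0,0,-0.481,100],[268,-73,0,0,0,-0.481,100],[268,-73,0,0,0,-0.481,100],[268,-73,0,0,0,-0.481,100],[268,-73,0,0,0,-0.481,100],[268,-73,0,0,0,-0.481,100],[268,-73,0,0,0,-0.481,100],[268,-73,0,0,0,-0.481,100]]]'
python3 w.py w2 yellow:24 green:24 blue:24
python3 - <<'E'
from h import *
plan(465,114,22,18.5)
E
```

```text
t: 2.7
ee_pos: [465.1, 113.6, 300.6]
orientation: [1.835, 2.55, -0.0]
ft_force: [0.5, -0.2, -0.3]
width: 88.1
grasp_force: 0.0
(array([465.12905655, 113.64034356, 300.63856145]), array([ 1.83513873e+00,  2.54971348e+00, -4.97577263e-04])) [ 0.21  0.13  1.88 -0.    1.12 -0.11]
blue:24 [461. 219.] [622.5 146.2  69.4  50.3 -88. ]
at [465.2 113.5 300.6] q6 -0.11 t 2.75 F [0.4 0.6 0.2] w 87.8
shift [6.000e-01 1.000e-01 2.786e+02] turn [-0.  0. -0.] rows 5.6
```

```bash
sed -i 's/(22,150,120)/(20,130,60)/' h.py
python3 - <<'E'
import pickle;from h import *
im,ee=pickle.load(open("w2.pkl","rb"))
for c in blobs(im,"yellow",100): print(cv2.boundingRect(c),cv2.contourArea(c),rect(im,c,24,ee))
E
```

```text
(no output)
```

View pics/w2.png

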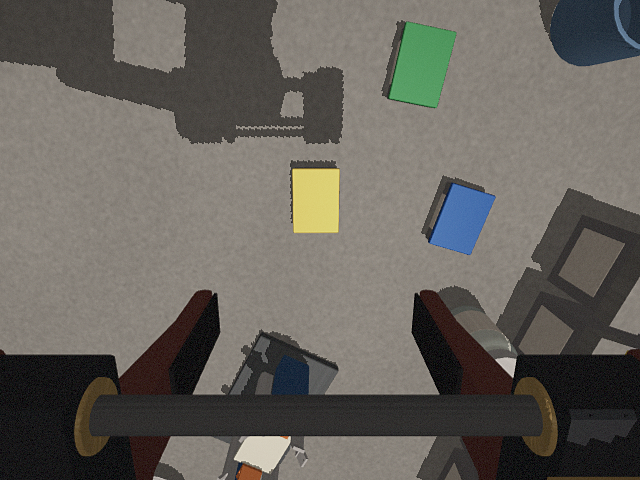

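The yellow box is centred at (316,200) and square to the tool. It's just paler in this camera, so I'll loosen the saturation limit.

```bash
sed -i 's/(20,130,60)/(20,90,60)/' h.py
python3 - <<'E'
import pickle;from h import *
im,ee=pickle.load(open("w2.pkl","rb"))
for c in blobs(im,"yellow",300): 
  r=rect(im,c,24,ee);print(cv2.boundingRect(c),r); plan(r[0],r[1],22,r[4]+90)
E
```

```text
(292, 168, 48, 65) [466.5 115.4  69.3  50.2 -71.4]
at [465.2 113.5 300.6] q6 -0.11 t 2.75 F [0.4 0.6 0.2] w 87.8
shift [  1.5   1.9 278.6] turn [-0.     0.    -0.002] rows 5.6
```

```bash
python3 -m inch '[[[1.5,1.9,50,0,0,0,100],[1.5,1.9,100,0,0,0,100],[1.5,1.9,150,0,0,0,100],[1.5,1.9,200,0,0,0,100],[1.5,1.9,240,0,0,0,100],[1.5,1.9,260,0,0,0,100],[1.5,1.9,270,0,0,0,100],[1.5,1.9,277,0,0,0,100],[1.5,1.9,278,0,0,0,100],[1.5,1.9,278,0,0,0,100],[1.5,1.9,278,0,0,0,0],[1.5,1.9,278,0,0,0,0],[1.5,1.9,278,0,0,0,0],[1.5,1.9,278,0,0,0,0],[1.5,1.9,278,0,0,0,0],[1.5,1.9,278,0,0,0,0],[1.5,1.9,278,0,0,0,0],[1.5,1.9,278,0,0,0,0]]]'
```

```text
t: 4.55
ee_pos: [466.2, 116.6, 22.8]
orientation: [-1.834, -2.551, 0.0]
ft_force: [-1.7, 0.3, 4.8]
width: 50.2
grasp_force: 30.0
```

```bash
python3 -m inch '[[[0,0,-30,0,0,0,0],[0,0,-80,0,0,0,0],[0,0,-130,0,0,0,0],[0,0,-180,0,0,0,0],[0,0,-180,0,0,0,0],[0,0,-180,0,0,0,0]]]'
python3 w.py w3 yellow:202
python3 - <<'E'
import pickle;from h import *
im,ee=pickle.load(open("w3.pkl","rb"))
for c in blobs(im,"yellow",300):
  print(cv2.boundingRect(c)); P=onz(im,c[:,0].astype(float),ee[0][2]+2,ee)-ee[0]; T=R.from_rotvec(ee[1]).inv().apply(P); print(T.min(0).round(1),T.max(0).round(1))
plan(497.4,-158.8,203,-9)
E
```

```text
t: 5.15
ee_pos: [466.8, 116.7, 203.5]
orientation: [1.833, 2.549, 0.003]
ft_force: [-0.1, -0.0, -2.1]
width: 50.0
grasp_force: 30.0
(array([466.81113156, 116.71125158, 203.51515537]), array([1.83301609, 2.54906539, 0.00329866])) [ 0.22  0.27  1.97 -0.    0.9  -0.1 ]
yellow:202 [315. 323.] [467.9 119.2  64.7  50.4 -71.4]
(251, 253, 130, 143)
[-27.6 -22.7  -2.1] [35.6 26.4 -1.9]
at [465.8 116.5 202.1] q6 -0.1 t 5.2 F [-0.5 -0.2 -1.3] w 50.0
shift [-271.   -57.7   -0.9] turn [-0.001  0.     0.481] rows 5.5
```

View pics/w3.png

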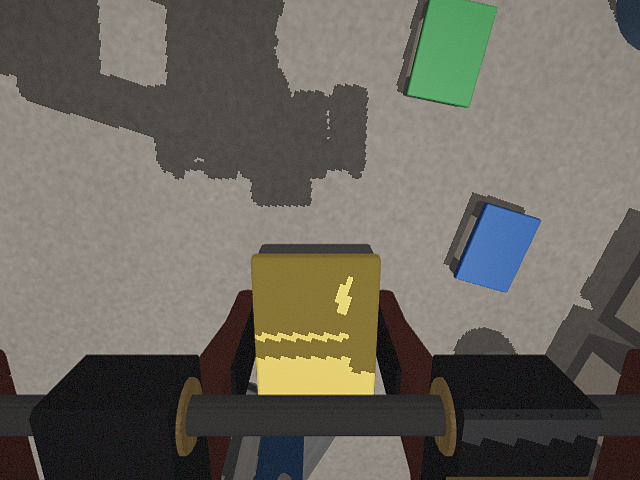

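The yellow box is held square. Its lid spans -22.7 to +26.4 in tool y, so the camera reads about +1.9 mm too far in tool y, and I'm correcting the well position for that.

Run:
```python
from h import *
plan(495.4,-159.1,160,-9)
```

```text
at [465.8 116.5 202.1] q6 -0.1 t 5.2 F [-0.5 -0.2 -1.3] w 50.0
shift [-270.7  -59.6   42.1] turn [-0.001  0.     0.481] rows 5.6
```

```bash
cat >> h.py <<'E'
# commanded pose from the final rows of the moves made so far
def cmd(moves):
    p=np.array([235.204,-579.037,241.675]); r=R.from_rotvec([-3.08194938,-0.602090203,0])
    for m in moves: p=p+r.apply(m[:3]); r=r*R.from_rotvec(m[3:6])
    return p,r
def planc(moves,x,y,z,ydeg):
    p,r=cmd(moves); ty=r.apply([0,1,0]); a=np.degrees(np.arctan2(ty[1],ty[0]))
    d=(a-ydeg+90)%180-90
    print("cmd",p.round(1),"ydir",a.round(1),"shift",r.inv().apply(np.array([x,y,z])-p).round(1),"turn z",np.radians(d).round(3))
E
cat > m.py <<'E'
M=[[398,-289,-59,0,0,-1.028],[268,-73,0,0,0,-0.481],[1.5,1.9,278,0,0,0],[0,0,-180,0,0,0]]
E
python3 - <<'E'
from h import *;from m import M
for i in range(1,5): p,r=cmd(M[:i]);print(p.round(1),r.as_rotvec().round(3))
planc(M,495.4,-159.1,160,-9)
E
```

```text
[ 495.2 -161.6  301.2] [-2.388e+00 -2.040e+00 -1.000e-03]
[465.  114.5 301.6] [-1.833e+00 -2.550e+00 -1.000e-03]
[466.2 116.9  23.6] [-1.833e+00 -2.550e+00 -1.000e-03]
[466.3 116.7 203.6] [-1.833e+00 -2.550e+00 -1.000e-03]
cmd [466.3 116.7 203.6] ydir 18.6 shift [-270.8  -60.2   43.2] turn z 0.481
```

```bash
python3 -m inch '[[[-45,-10,0,0,0,0.08,0],[-90,-20,0,0,0,0.16,0],[-135,-30,0,0,0,0.24,0],[-180,-40,0,0,0,0.32,0],[-225,-50,0,0,0,0.4,0],[-270.3,-59.6,0,0,0,0.481,0],[-270.3,-59.6,20,0,0,0.481,0],[-270.3,-59.6,43,0,0,0.481,0],[-270.3,-59.6,43,0,0,0.481,0],[-270.3,-59.6,43,0,0,0.481,0]]]'
echo 'M.append([-270.3,-59.6,43,0,0,0.481])' >>m.py
python3 w.py w4 yellow:162
```

```text
t: 6.2
ee_pos: [494.7, -158.1, 158.0]
orientation: [-2.386, -2.038, 0.003]
ft_force: [-0.3, -0.5, -0.4]
width: 49.7
grasp_force: 30.0
(array([ 494.67625392, -158.10904664,  157.96802079]), array([-2.38583898, -2.03803299,  0.00344621])) [-0.33  0.39  1.92  0.    0.83 -0.18]
yellow:162 [315. 323.] [ 497.2 -152.5   62.2   48.4   81.1]
```

View pics/w4.png

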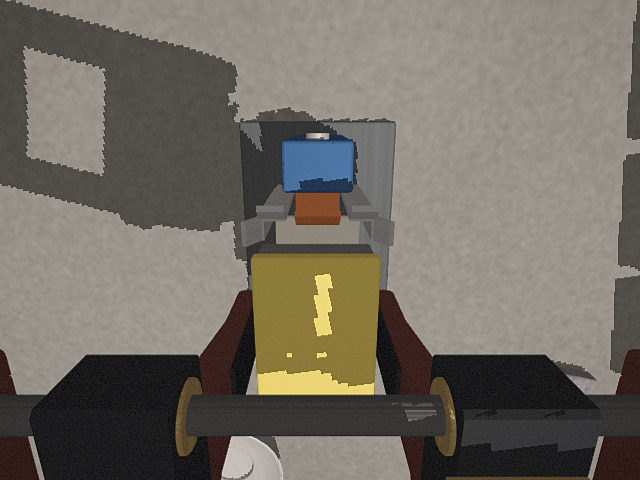

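The box's midline is at column 316, with the catch and guides at about column 318, slightly farther away. I'll convert this to tool y.

Run:
```python
import pickle;from h import *;from m import M
im,ee=pickle.load(open("w4.pkl","rb")); print(im["fx"],im["cx"],im["cy"])
p,r=cmd(M); ee=(p,r.as_rotvec()); print(p.round(1))
hsv=cv2.cvtColor(im["frame"],cv2.COLOR_RGB2HSV)
def bb(lo,hi,r0,r1,z,n):
    m=cv2.inRange(hsv,lo,hi); m[:r0]=0;m[r1:]=0;m[:,:240]=0;m[:,400:]=0
    c=max(cv2.findContours(m,0,1)[0],key=cv2.contourArea);x,y,w,h=cv2.boundingRect(c)
    P=r.inv().apply(onz(im,[[x-.5,y+h/2],[x+w-.5,y+h/2],[x+w/2,y-.5],[x+w/2,y+h-.5]],z,ee)-p); print(n,(x,y,w,h),"y",P[:2,1].round(1),P[:2,1].mean().round(2),"x",P[2:,0].round(1))
bb((20,90,40),(34,255,255),230,390,p[2]+2,"lid")
bb((4,120,30),(17,255,255),180,240,90,"catch")
bb((100,100,30),(125,255,255),130,200,102,"housing")
```

```text
396.59881995393835 315.431662452832 245.6444234963995
[ 495.8 -158.5  160.2]
lid (250, 253, 131, 137) y [-24.4  27.4] 1.5 x [ 36.6 -23.9]
catch (294, 193, 47, 32) y [-10.3  15.4] 2.52 x [46.7 28.9]
housing (281, 135, 73, 58) y [-15.8  20.6] 2.41 x [77.2 48.8]
```

```bash
python3 -m inch '[[[0,0.4,10,0,0,0,0],[0,0.4,16,0,0,0,0],[0,0.4,22,0,0,0,0],[0,0.4,27,0,0,0,0],[0,0.4,31,0,0,0,0],[0,0.4,35,0,0,0,0],[0,0.4,35,0,0,0,0]]]'
```

```text
t: 6.95
ee_pos: [496.0, -158.5, 124.2]
orientation: [-2.388, -2.04, 0.001]
ft_force: [0.2, 0.1, -0.9]
width: 49.8
grasp_force: 30.0
```

```bash
python3 -m inch '[[[0,0,2,0,0,0,0],[0,0,4,0,0,0,0],[0,0,6,0,0,0,0],[0,0,8,0,0,0,0],[0,0,8,0,0,0,0]]]'
```

```text
t: 7.45
ee_pos: [496.5, -158.7, 116.6]
orientation: [2.389, 2.04, 0.0]
ft_force: [0.8, -0.1, -0.9]
width: 50.0
grasp_force: 30.0
```

```bash
python3 -m inch '[[[0,0,3,0,0,0,0],[0,0,6,0,0,0,0],[0,0,9,0,0,0,0],[0,0,12,0,0,0,0],[0,0,14,0,0,0,0],[0,0,14,0,0,0,0]]]'
```

```text
t: 8.05
ee_pos: [496.2, -158.6, 102.3]
orientation: [-2.389, -2.04, 0.0]
ft_force: [0.4, -0.1, 0.0]
width: 49.9
grasp_force: 30.0
```

```bash
python3 -m inch '[[[0,0,3,0,0,0,0],[0,0,6,0,0,0,0],[0,0,9,0,0,0,0],[0,0,12,0,0,0,0],[0,0,12,0,0,0,0]]]'
echo 'M+=[[0,.4,35,0,0,0],[0,0,8,0,0,0],[0,0,14,0,0,0],[0,0,12,0,0,0]]'>>m.py
python3 w.py w5 yellow:92
python3 - <<'E'
from h import *;from m import M
planc(M,495.8,-158.5,80,-9)
E
```

```text
t: 8.55
ee_pos: [496.2, -158.6, 90.2]
orientation: [-2.389, -2.04, 0.0]
ft_force: [0.1, -0.7, 1.9]
width: 49.9
grasp_force: 30.0
(array([ 496.19693438, -158.60213028,   90.24783491]), array([-2.38859393e+00, -2.04019522e+00,  2.51924529e-04])) [-0.33  0.51  1.95  0.    0.69 -0.18]
yellow:92 [315. 324.] [ 498.6 -154.2   63.2   49.2   81.1]
cmd [ 496.2 -158.4   91.2] ydir -9.0 shift [-0.2 -0.4 11.2] turn z 0.0
```

View pics/w5.png

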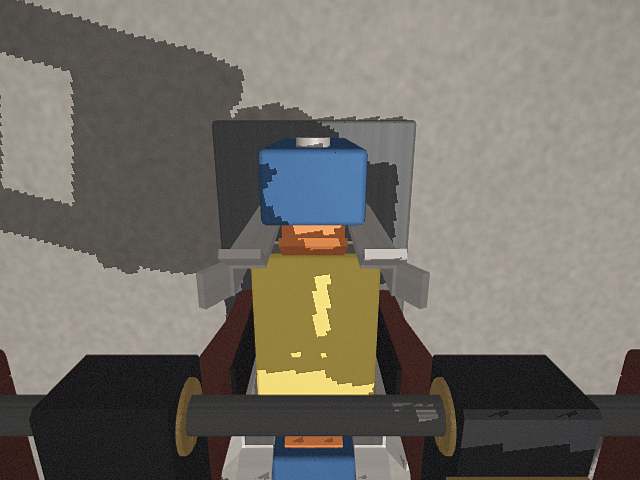

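The wrist view shows the box in the well between the catches, which are pushed outward (orange at rows 225–255). It hasn't slipped in the grip, so I'll press it home.

```bash
python3 -m inch '[[[0,0,3,0,0,0,0],[0,0,6,0,0,0,0],[0,0,9,0,0,0,0],[0,0,11,0,0,0,0],[0,0,12,0,0,0,0],[0,0,12,0,0,0,0],[0,0,12,0,0,0,0]]]'
echo 'M+=[[0,0,12,0,0,0]]'>>m.py
python3 w.py w6 yellow:82
```

```text
t: 9.3
ee_pos: [496.3, -158.6, 78.7]
orientation: [-2.389, -2.04, 0.0]
ft_force: [-0.9, 0.6, 3.8]
width: 49.5
grasp_force: 30.0
(array([ 496.25101953, -158.62234469,   78.70341064]), array([-2.38871438e+00, -2.04035987e+00,  6.30411719e-05])) [-0.33  0.53  1.95  0.    0.66 -0.18]
yellow:82 [315. 324.] [ 498.7 -153.4   62.5   48.7   81.1]
```

View pics/w6.png

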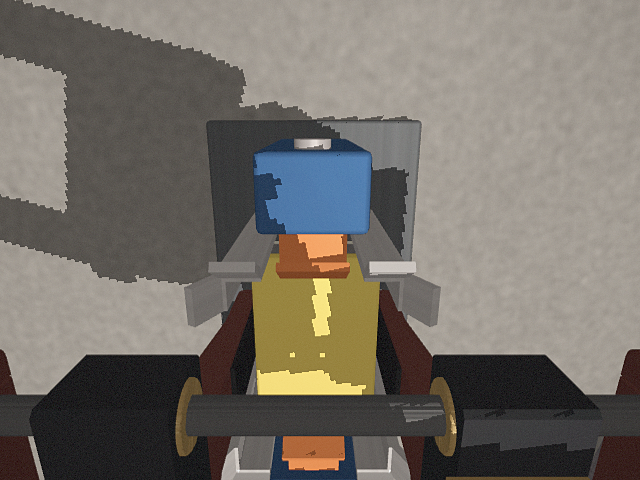

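The +y catch has snapped over the lid (orange down to row 277), and the -y one looks in too (row 470). I'll release, rise and check.

```bash
python3 -m inch '[[[0,0,0,0,0,0,80],[0,0,0,0,0,0,80],[0,0,0,0,0,0,80],[0,0,0,0,0,0,80],[0,0,-20,0,0,0,80],[0,0,-60,0,0,0,100],[0,0,-110,0,0,0,100],[0,0,-160,0,0,0,100],[0,0,-210,0,0,0,100],[0,0,-221,0,0,0,100],[0,0,-221,0,0,0,100]]]'
echo 'M+=[[0,0,-221,0,0,0]]'>>m.py
python3 w.py w7 yellow:85
python3 - <<'E'
import pickle;from h import *;from m import M
im,ee=pickle.load(open("w7.pkl","rb")); cv2.imwrite("pics/w7c.png",cv2.resize(im["frame"][105:305,240:400,::-1],None,fx=3,fy=3,interpolation=0))
for m in M[-1:]: planc(M,622.0,145.2,300,2.2)
E
```

```text
t: 10.45
ee_pos: [497.3, -159.0, 301.8]
orientation: [2.386, 2.038, 0.004]
ft_force: [0.0, -0.1, -0.2]
width: 87.8
grasp_force: 0.0
(array([ 497.2929749 , -158.98924357,  301.84028647]), array([2.38566123, 2.03763905, 0.00393943])) [-0.33  0.2   1.8   0.    1.14 -0.18]
yellow:85 [313. 214.] [ 497.9 -158.9   70.2   50.2   81. ]
cmd [ 496.3 -158.7  300.2] ydir -9.0 shift [319.8  76.7   0.6] turn z -0.195
```

View pics/w7c.png

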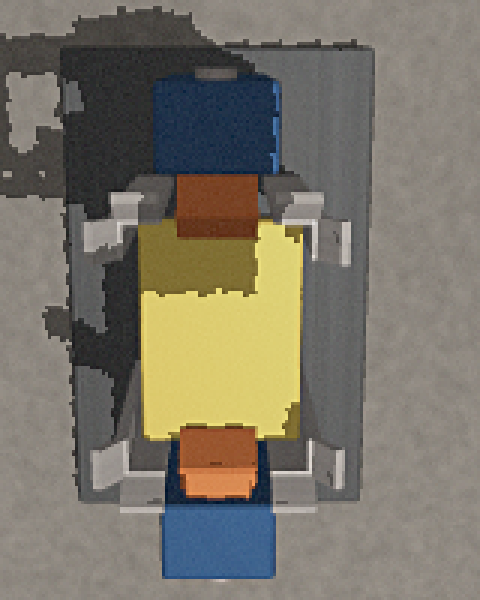

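Both catches lie over the yellow lid, at the top and bottom middle, and the box is square in the well. Next is the blue box, using only numeric checks because all 10 views are spent.

```bash
python3 -m inch '[[[320,77,0,0,0,-0.195,100],[320,77,0,0,0,-0.195,100],[320,77,0,0,0,-0.195,100],[320,77,0,0,0,-0.195,100],[320,77,0,0,0,-0.195,100],[320,77,0,0,0,-0.195,100],[320,77,0,0,0,-0.195,100],[320,77,0,0,0,-0.195,100],[320,77,0,0,0,-0.195,100],[320,77,0,0,0,-0.195,100]]]'
echo 'M+=[[320,77,0,0,0,-0.195]]'>>m.py
python3 w.py w8
python3 - <<'E'
import pickle;from h import *;from m import M
im,ee=pickle.load(open("w8.pkl","rb")); p,r=cmd(M)
for c in blobs(im,"blue",300):
  q=rect(im,c,24,(p,r.as_rotvec())); print(cv2.boundingRect(c),q)
  if 600<q[0]<645 and q[2]<80: planc(M,q[0],q[1],23.6,q[4]+90)
E
```

```text
t: 11.5
ee_pos: [621.3, 144.2, 297.9]
orientation: [-2.179, -2.261, 0.004]
ft_force: [0.5, -0.0, 0.4]
width: 87.3
grasp_force: 0.0
(array([621.34120994, 144.16843144, 297.94740838]), array([-2.17862361, -2.26128161,  0.00436572])) [ 0.21  0.39  1.55 -0.    1.21  0.17]
```

```bash
sed -i 's/(100,150,60)/(98,90,30)/' h.py
python3 - <<'E'
import pickle;from h import *;from m import M
im,ee=pickle.load(open("w8.pkl","rb")); p,r=cmd(M); print(p.round(1))
print(cv2.cvtColor(im["frame"],cv2.COLOR_RGB2HSV)[170:240:15,280:350:15].tolist())
for c in blobs(im,"blue",200):
  q=rect(im,c,24,(p,r.as_rotvec())); print(cv2.boundingRect(c),q)
  if 600<q[0]<645 and q[2]<80: planc(M,q[0],q[1],23.6,q[4]+90)
E
```

```text
[622.3 145.3 300.6]
[[[18, 28, 155], [108, 147, 194], [107, 155, 186], [107, 145, 190], [108, 157, 187]], [[16, 23, 144], [107, 143, 192], [108, 140, 184], [108, 140, 188], [109, 169, 171]], [[14, 22, 149], [107, 147, 194], [108, 148, 184], [108, 137, 188], [110, 171, 167]], [[16, 26, 145], [108, 159, 189], [107, 155, 181], [108, 140, 187], [109, 51, 124]], [[12, 25, 155], [108, 171, 177], [108, 146, 185], [107, 140, 188], [18, 41, 125]]]
(293, 168, 48, 65) [625.7 147.7  69.3  49.9 -87.6]
cmd [622.3 145.3 300.6] ydir 2.2 shift [  1.9   3.5 277. ] turn z -0.004
(197, 375, 36, 20) [507.4 -88.3  45.2  27.8   2.2]
(344, 0, 59, 15) [670.3 332.4  53.8  11.5   2.3]
(181, 436, 36, 13) [ 483.8 -177.8   46.9   19.5    2.2]
```

```bash
python3 -m inch '[[[1.9,1.9,50,0,0,-0.004,100],[1.9,1.9,100,0,0,-0.004,100],[1.9,1.9,150,0,0,-0.004,100],[1.9,1.9,200,0,0,-0.004,100],[1.9,1.9,240,0,0,-0.004,100],[1.9,1.9,260,0,0,-0.004,100],[1.9,1.9,270,0,0,-0.004,100],[1.9,1.9,277,0,0,-0.004,100],[1.9,1.9,277,0,0,-0.004,100],[1.9,1.9,277,0,0,-0.004,0],[1.9,1.9,277,0,0,-0.004,0],[1.9,1.9,277,0,0,-0.004,0],[1.9,1.9,277,0,0,-0.004,0],[1.9,1.9,277,0,0,-0.004,0],[1.9,1.9,277,0,0,-0.004,0],[1.9,1.9,277,0,0,-0.004,0],[1.9,1.9,277,0,0,-0.004,0],[1.9,1.9,277,0,0,-0.004,0]]]' && python3 -m inch '[[[0,0,-30,0,0,0,0],[0,0,-80,0,0,0,0],[0,0,-130,0,0,0,0],[0,0,-180,0,0,0,0],[0,0,-180,0,0,0,0],[0,0,-180,0,0,0,0]]]'
echo 'M+=[[1.9,1.9,277,0,0,-.004],[0,0,-180,0,0,0]]'>>m.py
python3 w.py w9
python3 - <<'E'
import pickle;from h import *;from m import M
p,r=cmd(M)
for n,col,z in(("w3","yellow",0),("w9","blue",0)):
  im,ee=pickle.load(open(n+".pkl","rb"))
  c=[c for c in blobs(im,col,3000)][0]
  P=onz(im,c[:,0].astype(float),ee[0][2]+2,ee)-ee[0]; T=R.from_rotvec(ee[1]).inv().apply(P); print(n,cv2.boundingRect(c),T.min(0).round(1),T.max(0).round(1))
planc(M,496.3,-158.4,203.6,-9)
E
```

```text
t: 13.35
ee_pos: [624.1, 147.4, 22.9]
orientation: [-2.174, -2.267, 0.0]
ft_force: [-2.5, -0.2, 5.2]
width: 50.1
grasp_force: 30.0
t: 13.95
ee_pos: [624.6, 147.4, 203.6]
orientation: [2.173, 2.267, 0.003]
ft_force: [-1.0, -0.2, -1.9]
width: 50.0
grasp_force: 30.0
(array([624.64223016, 147.4094529 , 203.57839204]), array([2.17341091, 2.26655641, 0.00309523])) [ 0.21  0.49  1.62 -0.    1.03  0.17]
w3 (251, 253, 130, 143) [-27.6 -22.7  -2.1] [35.6 26.4 -1.9]
w9 (251, 254, 130, 141) [-26.5 -22.8  -2.1] [35.7 26.4 -1.9]
cmd [624.1 147.4 203.6] ydir 2.4 shift [-300.2 -140.6   -0.4] turn z 0.199
```

The grasp is identical to the yellow one (lid front at +35.7, same columns), so I'll use the same placement.

```bash
python3 -m inch '[[[-43,-20,0,0,0,0.028,0],[-86,-40,0,0,0,0.057,0],[-129,-60,0,0,0,0.085,0],[-172,-80,0,0,0,0.114,0],[-214,-100,0,0,0,0.142,0],[-257,-120,0,0,0,0.171,0],[-300.2,-140.6,0,0,0,0.199,0],[-300.2,-140.6,20,0,0,0.199,0],[-300.2,-140.6,43,0,0,0.199,0],[-300.2,-140.6,43,0,0,0.199,0],[-300.2,-140.6,43,0,0,0.199,0]]]'
echo 'M.append([-300.2,-140.6,43,0,0,0.199])' >>m.py
python3 w.py wA
python3 - <<'E'
import pickle;from h import *;from m import M
p,r=cmd(M); print(p.round(1)); planc(M,496.3,-158.4,160.2,-9)
for n in("w4","wA"):
  im,ee=pickle.load(open(n+".pkl","rb")); hsv=cv2.cvtColor(im["frame"],cv2.COLOR_RGB2HSV)
  m=cv2.inRange(hsv,(4,120,30),(17,255,255)); m[:180]=0;m[240:]=0;m[:,:240]=0;m[:,400:]=0
  print(n,cv2.boundingRect(max(cv2.findContours(m,0,1)[0],key=cv2.contourArea)))
E
```

```text
t: 15.1
ee_pos: [495.2, -158.0, 158.1]
orientation: [-2.386, -2.038, 0.003]
ft_force: [0.1, -0.5, -0.7]
width: 49.8
grasp_force: 30.0
(array([ 495.16606771, -158.02184527,  158.1097294 ]), array([-2.3859485 , -2.03818329,  0.00330972])) [-0.33  0.39  1.92  0.    0.84 -0.17]
[ 496.3 -158.4  160.2]
cmd [ 496.3 -158.4  160.2] ydir -9.0 shift [-0.  0. -0.] turn z 0.0
w4 (294, 193, 47, 32)
wA (293, 193, 47, 32)
```

```bash
python3 -m inch '[[[0,0,10,0,0,0,0],[0,0,16,0,0,0,0],[0,0,22,0,0,0,0],[0,0,27,0,0,0,0],[0,0,31,0,0,0,0],[0,0,35,0,0,0,0],[0,0,38,0,0,0,0],[0,0,41,0,0,0,0],[0,0,43,0,0,0,0],[0,0,43,0,0,0,0]]]' && python3 -m inch '[[[0,0,3,0,0,0,0],[0,0,6,0,0,0,0],[0,0,9,0,0,0,0],[0,0,12,0,0,0,0],[0,0,14,0,0,0,0],[0,0,14,0,0,0,0]]]'
```

```text
t: 16.15
ee_pos: [496.7, -158.6, 116.8]
orientation: [2.388, 2.04, 0.001]
ft_force: [1.0, -0.9, 0.4]
width: 49.8
grasp_force: 30.0
t: 16.75
ee_pos: [496.8, -158.7, 102.6]
orientation: [2.388, 2.04, 0.001]
ft_force: [2.8, -1.3, 2.1]
width: 49.9
grasp_force: 30.0
```

```bash
python3 -m inch '[[[0,0.3,3,0,0,0,0],[0,0.3,6,0,0,0,0],[0,0.3,9,0,0,0,0],[0,0.3,12,0,0,0,0],[0,0.3,12,0,0,0,0]]]' && python3 -m inch '[[[0,0,3,0,0,0,0],[0,0,6,0,0,0,0],[0,0,9,0,0,0,0],[0,0,11,0,0,0,0],[0,0,12,0,0,0,0],[0,0,12,0,0,0,0],[0,0,12,0,0,0,0]]]'
echo 'M+=[[0,0,43,0,0,0],[0,0,14,0,0,0],[0,0.3,12,0,0,0],[0,0,12,0,0,0]]'>>m.py
python3 w.py wB
python3 - <<'E'
import pickle;from h import *
for n in("w5","w6","wB"):
  im,ee=pickle.load(open(n+".pkl","rb")); hsv=cv2.cvtColor(im["frame"],cv2.COLOR_RGB2HSV)
  m=cv2.inRange(hsv,(4,120,30),(17,255,255)); m[:180]=0;m[:,:240]=0;m[:,400:]=0
  print(n,[cv2.boundingRect(c) for c in cv2.findContours(m,0,1)[0] if cv2.contourArea(c)>200],[cv2.boundingRect(c) for c in blobs(im,"blue" if n=="wB" else "yellow",3000)])
E
```

```text
t: 17.25
ee_pos: [496.8, -158.7, 90.4]
orientation: [2.388, 2.04, 0.0]
ft_force: [2.0, -1.9, 3.8]
width: 49.7
grasp_force: 30.0
t: 17.95
ee_pos: [496.8, -158.7, 78.8]
orientation: [2.388, 2.04, 0.0]
ft_force: [1.3, -2.0, 6.5]
width: 49.6
grasp_force: 30.0
(array([ 496.80963927, -158.67256109,   78.84491841]), array([2.38844504e+00, 2.04011471e+00, 2.48278537e-04])) [-0.33  0.53  1.95 -0.    0.66 -0.17]
w5 [(285, 436, 58, 12), (379, 290, 21, 55), (279, 225, 69, 30)] [(251, 253, 130, 143)]
w6 [(282, 436, 63, 34), (380, 290, 20, 59), (276, 234, 74, 45)] [(251, 253, 129, 143)]
wB [(281, 436, 63, 34), (274, 234, 74, 44)] [(252, 254, 128, 141), (251, 139, 119, 95)]
```

Both catch outlines match those from the snapped yellow press (heights 44 and 34 px). I'll release, rise and verify.

```bash
python3 -m inch '[[[0,0,0,0,0,0,80],[0,0,0,0,0,0,80],[0,0,0,0,0,0,80],[0,0,0,0,0,0,80],[0,0,-20,0,0,0,80],[0,0,-60,0,0,0,100],[0,0,-110,0,0,0,100],[0,0,-160,0,0,0,100],[0,0,-210,0,0,0,100],[0,0,-221,0,0,0,100],[0,0,-221,0,0,0,100]]]'
python3 w.py wC
python3 - <<'E'
import pickle;from h import *
for n,col in(("w7","yellow"),("wC","blue")):
  im,ee=pickle.load(open(n+".pkl","rb")); hsv=cv2.cvtColor(im["frame"],cv2.COLOR_RGB2HSV)
  m=cv2.inRange(hsv,(4,120,30),(17,255,255)); m[:150]=0;m[290:]=0;m[:,:240]=0;m[:,400:]=0
  print(n,[cv2.boundingRect(c) for c in cv2.findContours(m,0,1)[0] if cv2.contourArea(c)>100],[(cv2.boundingRect(c),rect(im,c,85,ee)) for c in blobs(im,col,500)])
E
```

```text
t: 19.1
ee_pos: [497.5, -158.8, 301.7]
orientation: [2.386, 2.038, 0.004]
ft_force: [-0.2, -0.6, -0.7]
width: 88.3
grasp_force: 0.0
(array([ 497.5125095 , -158.79992672,  301.71595381]), array([2.38583042, 2.03793865, 0.00364578])) [-0.33  0.2   1.8   0.    1.14 -0.17]
w7 [(300, 247, 26, 24), (298, 163, 29, 22)] [((286, 177, 55, 75), array([ 497.9, -158.9,   70.2,   50.2,   81. ]))]
wC [(299, 247, 27, 25), (298, 163, 28, 22)] [((286, 178, 56, 120), array([ 494.8, -182.8,  117.2,   49.9,   81.1])), ((291, 130, 43, 34), array([506.7, -97.6,  37.1,  28.2,  -9. ]))]
```

```bash
python3 -c "
from workcell import ctrl
print(ctrl.close_job())"
```

```text
the job is handed in; nothing more can be done
None
```

I loaded the yellow box, then the blue one on top of it, and handed the job in at about 19 s; the last wrist image shows both catches back over the stack and the gripper clear of it, but no verdict was returned.

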